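# Line up the paint containers by height on the display board

### The arm

A 6-joint arm with a two-finger parallel gripper is mounted at the origin on a cart in front of the work surface, level with it; the furniture and walls round the work are solid. World frame = base frame: x ahead of the robot, y to its left, z up, the work surface at z = 0. Lengths are in mm, angles in rad, forces in N, time in s.
With the tool pointing down it reaches from about 425 to 1125 mm from the base axis. Payload 14.9 kg.
Tool frame: the origin (TCP) lies midway between the tips of the shut fingers; the grasp point (between the pads) lies 19 mm behind it; z points along the fingers, y is the line along which they close (so a half turn about z gives the same grasp; the last joint's range is limited). The gripper opens to 91 mm and grips with 3 to 60 N. Pads are 32 mm wide; open, the fingers measure 118 mm over their backs; the gripper's body (76 mm by 178 mm) begins 60 mm behind the grasp point.
Start: joints at [-1.262, 0.379, 1.734, -0, 1.028, -0.033], TCP at [234.625, -659.522, 213.932] pointing down, gripper open.
Joint ranges: [-2.77, 2.77], [-0.74, 2.19], [0, 2.66], [-1.06, 4.2], [0.31, 2.87], [-3.08, 3.08]. Speed limits (rad/s): [1.89, 1.89, 2.39, 3.14, 3.14, 3.14].

### API

Orientations are given as a 3x3 rotation matrix whose columns are the frame's x, y, z axes.
In Python, from cell import robot gives the robot as it stands. The module is installed in compiled form; this text tells all that it offers.
- The arm moves only by the tool carry_out, never from a script. Its argument "steps" is a list of rows, each a list of 5 numbers: the opening, from 0 (shut) to 1 (fully open), then the shift along the tool's x, y, z in mm, then the turn about the tool's z in degrees. A call has 1 to 5 rows; each row is the pose to reach, as a shift and turn from the pose commanded when the call began, along the tool's axes at that moment; what a row does not reach only later rows make up. A row lasts 1/12 s, in which the tool goes at most 41.7 mm and 7.16 degrees, less where a joint would pass 70% of its speed; a pose out of reach is approached as far as the arm can. A call with a gripper value outside its range is refused whole. The fingers move at their own pace and stop on an object; "newtons" is the grip in N (left out, the last holds). Time passes only in rows, so rows that repeat a pose let the fingers close. It gives the time, the measured TCP pose, the force, the opening and the grip force at its end, in the units of the state.
- robot.observe(): the state, without advancing time (a new reading comes with each control period).
- robot.grab_frame(name): name is "scene" or "top" or "wrist"; returns (picture, depth): 400x640x3 uint8, red, green, blue; 400x640 float32, mm along the optical axis (not along the pixel's ray), 0 where there is no reading.
- robot.camera_model(name): a dict with "fx", "fy", "cx", "cy" (pixels), "position" and "rotation" of the camera in the world; the wrist camera has in their place "T_tool_cam" (4x4, takes a point from camera to tool coordinates, whose origin is the TCP and whose axes are the flange's). Camera axes: x right, y down, z forward; pixel columns grow to the right and rows downward; lengths in mm; the calibration is good to about 2 mm. The wrist camera is an equidistant fisheye: a pixel r from the principal point sees the ray r / f radians off the axis. A picture is of the moment at which its call begins: read the wrist's pose just before it. camera_model takes no time and is no camera call.
- robot.finish_job(): hands the job in; it is judged then, once.
The state is a dict: "time_s": time; "joint_positions": joint angles; "dq": joint speeds; "tau": joint torques, N m; "eef_pos": TCP position; "orientation": TCP orientation; "ft_force": force on the tool from outside, world axes, zero at the start; "moment": the same for the moment, N m; "gripper_width": opening from 0.0 (shut) to 1.0 (fully open); "grip_force": force on a finger pad.
Only numpy, scipy, OpenCV 4.12 (cv2) and the standard library are available. Lean on these libraries where they do the work, as an engineer would, in place of code of your own. Each camera call takes 0.05 s, during which the arm holds its last target. There are 200 camera calls.

### The job

Stand the four containers upright on the cork coasters of the plywood board, one in the middle of each coaster, in order of height: the tallest on the coaster next to the upright wooden end post, the shortest on the one farthest from it. Do not tip any of them over on the way, and leave the small dark tower model where it stands.

Things in the scene. Friction and masses are not known exactly. Their poses are not given: they have to be found in the camera images.
- pot: squat round paint pot with a white lid and yellow label, 37 mm across, 36 mm tall: the shortest; upright at the start, loose, 35 to 85 g; origin: centre of its underside; z up; grip it round the body, from above
- jar: small round paint jar with a black cap and dark body, 33 mm across, 58 mm tall: second shortest; upright at the start, loose, 35 to 85 g; origin: centre of its underside; z up; grip it round the body, from above
- bottle: straight round paint bottle with a white cap and black body, 38 mm across, 80 mm tall: second tallest; upright at the start, loose, 35 to 85 g; origin: centre of its underside; z up; grip it round the body, from above
- glue: pale grey-cream round glue bottle with a pointed nozzle (it may lean 3 degrees on its uneven foot), 36 mm across up to its shoulder about 50 mm up, 92 mm tall with the nozzle: the tallest; upright at the start, loose, 35 to 85 g; origin: centre of its underside; z up; grip it round the body, from above
- cork_a: one of four like cork coasters (flat pale discs, 51 mm across, 7 mm thick), fixed about 75 mm apart in a slightly uneven row along the board, within 7 mm of its middle line; upper face 17 mm above the bench; origin: centre of the underside, 10 mm above the bench; z up. The letter does not tell its place in the row
- cork_b: one of four like cork coasters (flat pale discs, 51 mm across, 7 mm thick), fixed about 75 mm apart in a slightly uneven row along the board, within 7 mm of its middle line; upper face 17 mm above the bench; origin: centre of the underside, 10 mm above the bench; z up. The letter does not tell its place in the row
- cork_c: one of four like cork coasters (flat pale discs, 51 mm across, 7 mm thick), fixed about 75 mm apart in a slightly uneven row along the board, within 7 mm of its middle line; upper face 17 mm above the bench; origin: centre of the underside, 10 mm above the bench; z up. The letter does not tell its place in the row
- cork_d: one of four like cork coasters (flat pale discs, 51 mm across, 7 mm thick), fixed about 75 mm apart in a slightly uneven row along the board, within 7 mm of its middle line; upper face 17 mm above the bench; origin: centre of the underside, 10 mm above the bench; z up. The letter does not tell its place in the row
- end_post: upright wooden end post, fixed at either end of the fixed plywood board (70 x 370 x 10 mm) that carries the coasters: panel 54 mm wide, 12 thick, top 89 mm above the bench, foot 60 x 32 x 12 mm. Coaster centres lie about 55, 130, 205 and 280 mm from it. The board's other end has only a low cleat, 8 mm. Origin: centre of underside, 10 mm above the bench; y along the row (either way), z up
- tower_model: small dark tower model, 38 x 43 mm, 103 mm tall, standing loose near the work, to be left alone; origin: centre of its underside; z up
There are look-alikes about, which are no part of the job. Leave any green, orange or purple look-alike of the pot alone.

How it is judged (in metres and radians):
At the end, for the whole second after the job is handed in: Each container stands upright (within 0.12 rad) and at rest on a coaster, its centre within 14 mm of the coaster's centre, released; the order from the end post outward is glue bottle (92 mm), bottle (80 mm), jar (58 mm), pot (36 mm); the tower model is upright and within 20 mm of where it stood ((horizontal distance between pot and cork_a below 0.014 m or horizontal distance between pot and cork_b below 0.014 m or horizontal distance between pot and cork_c below 0.014 m or horizontal distance between pot and cork_d below 0.014 m) and horizontal distance between pot and end_post above 0.242 m and height (world z) of pot between 0.012 and 0.022 m and angle between each of pot, jar, bottle, glue's own z axis and vertical below 0.12 rad and linear speed of each of pot, jar, bottle, glue below 0.02 m/s and angular speed of each of pot, jar, bottle, glue below 0.2 rad/s and contact force between each of pot, jar, bottle, glue and the fingers below 0.1 N and (horizontal distance between jar and cork_a below 0.014 m or horizontal distance between jar and cork_b below 0.014 m or horizontal distance between jar and cork_c below 0.014 m or horizontal distance between jar and cork_d below 0.014 m) and horizontal distance between jar and end_post between 0.167 and 0.242 m and height (world z) of jar between 0.012 and 0.022 m and (horizontal distance between bottle and cork_a below 0.014 m or horizontal distance between bottle and cork_b below 0.014 m or horizontal distance between bottle and cork_c below 0.014 m or horizontal distance between bottle and cork_d below 0.014 m) and horizontal distance between bottle and end_post between 0.092 and 0.167 m and height (world z) of bottle between 0.012 and 0.022 m and (horizontal distance between glue and cork_a below 0.014 m or horizontal distance between glue and cork_b below 0.014 m or horizontal distance between glue and cork_c below 0.014 m or horizontal distance between glue and cork_d below 0.014 m) and horizontal distance between glue and end_post between 0.02 and 0.092 m and height (world z) of glue between 0.012 and 0.022 m and distance of tower_model from where it was at the start of the episode below 0.02 m and angle between tower_model's own z axis and vertical below 0.2 rad); the robot touches nothing.
It fails at once if a container is tipped over (angle between any of pot, jar, bottle, glue's own z axis and vertical above 0.8 rad).
It fails at once if the tower model is pushed away or knocked over (distance of tower_model from where it was at the start of the episode above 0.02 m or angle between tower_model's own z axis and vertical above 0.3 rad).
It also fails if it takes over 99 s, if anything falls off the work surface, if the arm or the gripper's body presses on something with over 40 N, if the wrist force passes 120 N, or if a joint passes its speed limit or range.

## Working session

There is one attempt and no reset: what is moved stays moved. The work goes in short steps, Python scripts to look and compute and a tool call to move; the robot and the scene stay as the last step left them, time stands still between calls to the robot, and variables do not carry over. Pictures are saved under pics/ and viewed, at most 14 in all, crops included, and the job is handed in when it is done.

Besides the shell and the picture viewer there is one more tool, called after "Emit:" as name([rows], argument=value, ...), one row to a line, values as JSON. carry_out: Moves the arm, as the interface text tells. Its arguments: {"type":"object","properties":{"steps":{"type":"array"},"newtons":{"type":"number"}},"required":["steps"]}

```bash
mkdir -p pics; cat > h.py <<'E'
import numpy as np, cv2
from cell import robot
def shot(n):
    p,d=robot.grab_frame(n); m=robot.camera_model(n); return p,d,m
def world(d,m):
    v,u=np.mgrid[0:d.shape[0],0:d.shape[1]]
    c=np.dstack([(u-m['cx'])/m['fx']*d,(v-m['cy'])/m['fy']*d,d])
    w=c@np.array(m['rotation']).T+np.array(m['position']); w[d==0]=np.nan; return w
E
python3 - <<'E'
from h import *
for n in('top','scene'):
    p,d,m=shot(n); np.savez(n,p=p,d=d); cv2.imwrite(f'pics/{n}0.png',p[:,:,::-1]); print(n,m)
s=robot.observe(); print(s['eef_pos'],s['orientation'],s['gripper_width'],s['time_s'])
E
```

```text
top {'fx': 421.6036596126605, 'fy': 421.6036596126605, 'cx': 321.7065171695706, 'cy': 197.30004296080017, 'position': array([302.60979341, 344.77488541, 916.69014556]), 'rotation': array([[-0.01034983, -0.98099369,  0.19376343],
       [-0.99950314,  0.00437989, -0.03121355],
       [ 0.02977163, -0.19399021, -0.9805516 ]])}
scene {'fx': 450.49330358181646, 'fy': 450.49330358181646, 'cx': 325.09127870660706, 'cy': 197.53318312056672, 'position': array([ 99.68542234, 839.97384632, 609.51823653]), 'rotation': array([[-0.80350423, -0.39530153,  0.44510409],
       [-0.59523991,  0.52296672, -0.61007808],
       [ 0.00839017, -0.75514404, -0.65550522]])}
[ 234.4990571  -659.18014195  213.36356751] [[ 9.42157274e-01  3.35170959e-01 -3.16619513e-04]
 [ 3.35171108e-01 -9.42156837e-01  9.06673312e-04]
 [ 5.58532436e-06 -9.60350568e-04 -9.99999539e-01]] 0.998062582944032 0.1
```

View pics/top0.png

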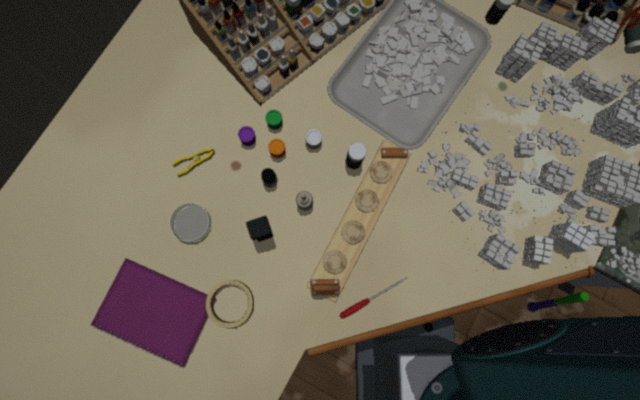

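View pics/scene0.png

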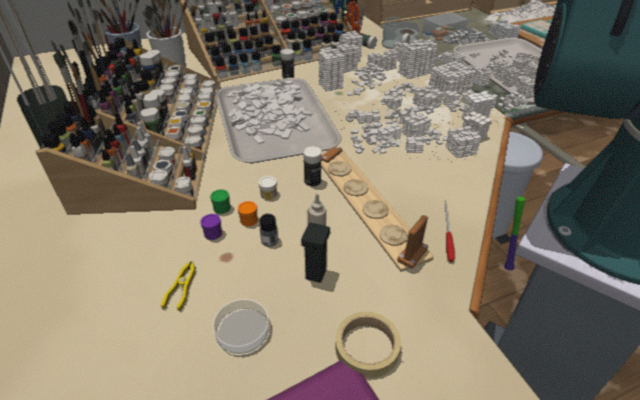

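Candidates in the top view:
- **Pot:** white (314,138). Look-alikes are green (274,119), orange (277,148) and purple (247,135).
- **Bottle:** white cap (356,155). A far look-alike is at (498,10).
- **Jar:** black (269,177).
- **Glue:** (304,201).
- **Tower:** (260,228).
- **End post:** the tall one at (325,286). The low cleat is at (394,153).
- **Corks:** (334,262), (353,232), (367,200) and (381,171).

Next I'll measure these and check them in one close crop.

```bash
cat > meas.py <<'E'
from h import *
for n,pts in (('top',dict(pot=(314,138),bottle=(356,155),jar=(269,177),glue=(304,201),tower=(260,228),post=(325,286),k1=(334,262),k2=(353,232),k3=(367,200),k4=(381,171),orange=(277,148))),
 ('scene',dict(pot=(268,186),bottle=(313,165),jar=(268,230),glue=(317,215),tower=(316,250),post=(413,240),k1=(393,235),k2=(376,209),k3=(356,188),k4=(340,168)))):
    z=np.load(n+'.npz'); m=robot.camera_model(n); w=world(z['d'],m)
    for k,(u,v) in pts.items():
        r=22; W=w[max(v-r,0):v+r,u-r:u+r].reshape(-1,3)
        c=w[v,u]
        W=W[~np.isnan(W[:,0])]
        if k[0]=='k':
            q=W[(np.hypot(*(W-c)[:,:2].T)<45)&(W[:,2]>14)&(W[:,2]<22)]
        else:
            q=W[(np.hypot(*(W-c)[:,:2].T)<30)&(W[:,2]>14)]
        if len(q)==0: print(n,k,c); continue
        zt=np.percentile(q[:,2],98); t=q[q[:,2]>zt-8] if k[0]!='k' else q
        print(n,k,'c',c.round(),'n',len(q),len(t),'zt',zt.round(1),'topmid',((t.min(0)+t.max(0))/2).round(1)[:2],'topmean',t.mean(0).round(1)[:2],'allmid',((q.min(0)+q.max(0))/2).round(1)[:2],'ext',(q.max(0)-q.min(0)).round()[:2])
p=np.load('top.npz')['p'][105:305,230:420,::-1]
g=cv2.resize(p,None,fx=3,fy=3,interpolation=cv2.INTER_CUBIC); cv2.imwrite('pics/crop.png',cv2.convertScaleAbs(g,alpha=1.3))
E
python3 meas.py
```

```text
top pot c [609. 332.  37.] n 246 218 zt 38.5 topmid [611.5 334.4] topmean [611.1 334.2] allmid [611.5 334.4] ext [38. 35.]
top bottle c [558. 246.  78.] n 390 252 zt 82.6 topmid [565.5 244.7] topmean [565.2 244.4] allmid [565.3 244.9] ext [37. 36.]
top jar c [516. 427.  59.] n 231 150 zt 60.2 topmid [521.9 430.5] topmean [521.5 430.7] allmid [521.1 430.6] ext [30. 32.]
top glue c [462. 354.  70.] n 261 10 zt 89.6 topmid [467.9 355.8] topmean [467.8 355.8] allmid [469.9 354.3] ext [36. 34.]
top tower c [403. 439. 103.] n 493 427 zt 106.4 topmid [404.8 441.8] topmean [404.6 442.4] allmid [404.5 441.8] ext [46. 49.]
top post c [292. 314.  92.] n 423 167 zt 91.4 topmid [290.2 312.7] topmean [289.6 312.5] allmid [296.6 312.4] ext [43. 56.]
top k1 c [341. 292.  18.] n 447 447 zt 21.4 topmid [336. 283.] topmean [338.9 290.7] allmid [336. 283.] ext [77. 68.]
top k2 c [404. 250.  17.] n 411 411 zt 19.9 topmid [404.8 249.4] topmean [404.8 250.4] allmid [404.8 249.4] ext [73. 78.]
top k3 c [474. 217.  17.] n 378 378 zt 19.9 topmid [470.2 210.6] topmean [472.9 218.4] allmid [470.2 210.6] ext [71
[... 808 characters left out ...]
 topmid [402.8 449. ] topmean [402.  450.9] allmid [402.6 448.9] ext [41. 41.]
scene post c [286. 338.  72.] n 575 124 zt 88.8 topmid [290.6 324.7] topmean [289.5 326.3] allmid [290.7 326.4] ext [33. 36.]
scene k1 c [341. 296.  15.] n 307 307 zt 17.4 topmid [335.4 295.2] topmean [341.4 293.3] allmid [335.4 295.2] ext [62. 55.]
scene k2 c [403. 254.  15.] n 257 257 zt 17.3 topmid [404.8 252.1] topmean [405.1 252.7] allmid [404.8 252.1] ext [48. 48.]
scene k3 c [470. 224.  15.] n 235 235 zt 17.6 topmid [474.1 220.4] topmean [473.9 220.5] allmid [474.1 220.4] ext [48. 50.]
scene k4 c [534. 191.  18.] n 210 210 zt 17.9 topmid [533.9 190.3] topmean [538.8 188.4] allmid [533.9 190.3] ext [87. 53.]
```

View pics/crop.png

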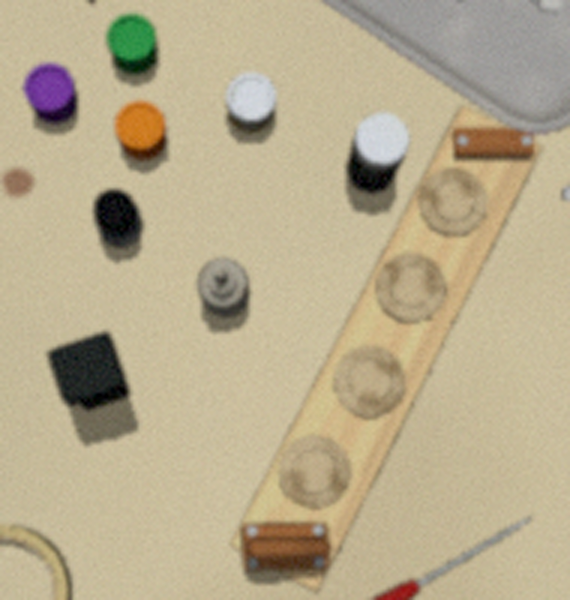

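The crop confirms the choices:
- Pot: white, at (250,100).
- Bottle: white cap and black body, (380,145).
- Jar: black, (118,215).
- Glue: has the nozzle, (222,285).
- Post: at the lower-left end of the board.

Next I'll refine the corks and plan the approach.

```bash
cat > plan.py <<'E'
from h import *
from scipy.spatial.transform import Rotation as R
def plan(wps,pos=None,yaw=None,v=36,w=6.6):
    """wps: (open,x,y,z[,yaw][,hold rows]); yaw = world heading (deg) of tool y; prints rows for carry_out"""
    s=robot.observe(); M=np.array(s['orientation'])
    if pos is None: pos=np.array(s['eef_pos'])
    y0=np.degrees(np.arctan2(M[1,1],M[0,1])); seq=[]; p=np.array(pos,float); y=y0
    for g,x,yy,z,ya,vv,hold in wps:
        t=np.array([x,yy,z],float); ya=y if ya is None else ya
        n=max(1,int(np.ceil(max(np.linalg.norm(t-p)/(vv or v),abs(ya-y)/w))))
        for i in range(1,n+1): seq.append((g,p+(t-p)*i/n,y+(ya-y)*i/n))
        seq+= [(g,t,ya)]*hold; p,y=t,ya
    p,y=np.array(pos,float),y0
    for i in range(0,len(seq),5):
        a=np.radians(y); Y=np.array([np.cos(a),np.sin(a),0]); Z=np.array([0,0,-1.]); X=np.cross(Y,Z)
        rows=[[g,*[int(round(v)) for v in (np.array([X,Y,Z])@(t-p))],int(round(-(ya-y)))] for g,t,ya in seq[i:i+5]]
        print(rows)
        r=rows[-1]; p=p+r[1]*X+r[2]*Y+r[3]*Z; y=y-r[4]
    print('end',p.round(1),round(y,1),'rows',len(seq))
E
python3 - <<'E'
from plan import *
m=robot.camera_model('top'); C=[]
for px in((335,262),(353,232.3),(367,201),(380.7,172.3)):
    r=np.array(m['rotation'])@[(px[0]-m['cx'])/m['fx'],(px[1]-m['cy'])/m['fy'],1]
    q=m['position']+r*(17-m['position'][2])/r[2]; print(q.round(1))
w=world(np.load('scene.npz')['d'],robot.camera_model('scene'))
for c in((341,292),(405,251),(473,219),(541,186)):
    for it in range(4):
        W=w.reshape(-1,3); W=W[(np.hypot(W[:,0]-c[0],W[:,1]-c[1])<32)&(abs(W[:,2]-16)<3)]; c=W.mean(0)[:2]
    print('scene',c.round(1),len(W))
w=world(np.load('top.npz')['d'],m)
for x in range(200,900,100): print(x,[int(np.nanmax(np.r_[0,w[(abs(w[...,0]-x)<50)&(abs(w[...,1]-y)<50)][:,2]])) for y in range(-500,500,100)])
plan([(1,480,-560,300,None,None,0),(.7,700,0,300,30,None,0),(.7,469,356,180,62,None,0)])
E
```

```text
[340.8 289.5  17. ]
[403.5 249.7  17. ]
[471.7 217.5  17. ]
[536.2 185.   17. ]
scene [341.1 293.1] 403
scene [405.2 253.1] 335
scene [474.4 221.5] 287
scene [537.9 188. ] 241
200 [0, 0, 0, 0, 0, 524, 544, 17, 19, 7]
300 [0, 39, 41, 53, 53, 455, 12, 18, 93, 5]
400 [0, 23, 46, 74, 57, 59, 5, 20, 22, 107]
500 [0, 66, 68, 49, 53, 55, 44, 82, 77, 93]
600 [0, 96, 96, 47, 35, 49, 44, 84, 82, 40]
700 [0, 94, 96, 56, 22, 28, 41, 37, 23, 51]
800 [11, 46, 84, 101, 103, 70, 66, 51, 45, 131]
[[1, 33, -1, -11, 0], [1, 66, -3, -22, 0], [1, 99, -4, -32, 0], [1, 132, -6, -43, 0], [1, 165, -7, -54, 0]]
[[1, 33, -1, -11, 0], [1, 66, -3, -22, 0], [1, 100, -4, -33, 0], [0.7, 123, -31, -33, -6], [0.7, 146, -58, -33, -12]]
[[0.7, 28, -21, 0, -6], [0.7, 56, -42, 0, -12], [0.7, 85, -63, 0, -18], [0.7, 113, -85, 0, -23], [0.7, 141, -106, 0, -29]]
[[0.7, 35, -5, 0, -6], [0.7, 70, -10, 0, -12], [0.7, 105, -15, 0, -18], [0.7, 140, -19, 0, -24], [0.7, 176, -24, 0, -30]]
[[0.7, 33, 13, 0, -6], [0.7, 65, 26, 0, -12], [0.7, 98, 39, 0, -18], [0.7, 131, 53, 0, -24], [0.7, 164, 66, 0, -29]]
[[0.7, 33, -2, 10, -3], [0.7, 65, -4, 19, -5], [0.7, 98, -6, 28, -8], [0.7, 130, -8, 37, -10], [0.7, 163, -10, 47, -13]]
[[0.7, 32, 5, 9, -2], [0.7, 64, 11, 18, -5], [0.7, 96, 16, 27, -7], [0.7, 129, 22, 36, -10], [0.7, 161, 27, 46, -12]]
[[0.7, 30, 12, 9, -2], [0.7, 60, 24, 18, -5], [0.7, 91, 36, 27, -7]]
end [468.7 355.9 180.4] 61.6 rows 38
```

Emit:
carry_out([
  [1,33,-1,-11,0],
  [1,66,-3,-22,0],
  [1,99,-4,-32,0],
  [1,132,-6,-43,0],
  [1,165,-7,-54,0],
], newtons=15)

```text
time_s: 0.52
eef_pos: [388.9, -596.6, 268.1]
orientation: [[0.942, 0.335, -0.0], [0.335, -0.942, 0.001], [-0.0, -0.001, -1.0]]
ft_force: [0.7, -1.4, 0.2]
gripper_width: 1.001
grip_force: 0.0
```

Emit:
carry_out([
  [1,33,-1,-11,0],
  [1,66,-3,-22,0],
  [1,100,-4,-33,0],
  [0.7,123,-31,-33,-6],
  [0.7,146,-58,-33,-12],
])

```text
time_s: 0.93
eef_pos: [507.2, -493.2, 301.0]
orientation: [[0.849, 0.528, 0.0], [0.528, -0.849, -0.0], [0.0, 0.0, -1.0]]
ft_force: [0.9, 0.2, 0.2]
gripper_width: 0.891
grip_force: 0.0
```

Emit:
carry_out([
  [0.7,28,-21,0,-6],
  [0.7,56,-42,0,-12],
  [0.7,85,-63,0,-18],
  [0.7,113,-85,0,-23],
  [0.7,141,-106,0,-29],
])

```text
time_s: 1.35
eef_pos: [570.6, -328.1, 300.6]
orientation: [[0.488, 0.873, -0.0], [0.873, -0.488, 0.0], [0.0, -0.001, -1.0]]
ft_force: [0.0, 0.3, -0.1]
gripper_width: 0.7
grip_force: 0.0
```

Emit:
carry_out([
  [0.7,35,-5,0,-6],
  [0.7,70,-10,0,-12],
  [0.7,105,-15,0,-18],
  [0.7,140,-19,0,-24],
  [0.7,176,-24,0,-30],
])

```text
time_s: 1.77
eef_pos: [636.2, -163.2, 300.7]
orientation: [[-0.015, 1.0, -0.0], [1.0, 0.015, 0.0], [0.0, -0.0, -1.0]]
ft_force: [-0.3, -0.4, 0.1]
gripper_width: 0.7
grip_force: 0.0
```

Emit:
carry_out([
  [0.7,33,13,0,-6],
  [0.7,65,26,0,-12],
  [0.7,98,39,0,-18],
  [0.7,131,53,0,-24],
  [0.7,164,66,0,-29],
])

```text
time_s: 2.18
eef_pos: [700.6, 1.6, 300.7]
orientation: [[-0.498, 0.867, -0.0], [0.867, 0.498, -0.0], [0.0, -0.0, -1.0]]
ft_force: [0.6, -0.9, 0.5]
gripper_width: 0.7
grip_force: 0.0
```

Emit:
carry_out([
  [0.7,33,-2,10,-3],
  [0.7,65,-4,19,-5],
  [0.7,98,-6,28,-8],
  [0.7,130,-8,37,-10],
  [0.7,163,-10,47,-13],
])

```text
time_s: 2.6
eef_pos: [610.0, 137.8, 253.4]
orientation: [[-0.678, 0.735, -0.0], [0.735, 0.678, -0.0], [0.0, -0.0, -1.0]]
ft_force: [0.9, 0.2, 0.6]
gripper_width: 0.703
grip_force: 0.0
```

Emit:
carry_out([
  [0.7,32,5,9,-2],
  [0.7,64,11,18,-5],
  [0.7,96,16,27,-7],
  [0.7,129,22,36,-10],
  [0.7,161,27,46,-12],
])

```text
time_s: 3.02
eef_pos: [521.0, 274.7, 207.5]
orientation: [[-0.817, 0.577, 0.0], [0.577, 0.817, 0.0], [-0.0, 0.0, -1.0]]
ft_force: [1.6, 0.6, 0.1]
gripper_width: 0.699
grip_force: 0.0
```

Emit:
carry_out([
  [0.7,30,12,9,-2],
  [0.7,60,24,18,-5],
  [0.7,91,36,27,-7],
  [0.7,91,36,27,-7],
  [0.7,91,36,27,-7],
])

```text
time_s: 3.43
eef_pos: [467.6, 356.3, 180.3]
orientation: [[-0.881, 0.474, -0.001], [0.474, 0.881, -0.001], [0.001, -0.001, -1.0]]
ft_force: [1.0, -0.4, -0.4]
gripper_width: 0.699
grip_force: 0.0
```

```bash
python3 - <<'E'
from plan import *
p,d,m=shot('wrist'); cv2.imwrite('pics/w1.png',p[:,:,::-1])
print({k:(v if not hasattr(v,'round') else v.round(3)) for k,v in m.items()})
s=robot.observe(); M=np.array(s['orientation']); print(s['eef_pos'],np.degrees(np.arctan2(M[1,1],M[0,1])),s['time_s'],s['joint_positions'])
plan([(.7,469.5,356.5,130,62,None,2),(.7,469.5,356.5,20,62,22,3)])
E
```

```text
{'fx': 309.70691628693146, 'fy': 309.70691628693146, 'cx': 321.1562397371476, 'cy': 195.98872280556643, 'T_tool_cam': array([[ 1.00000e-03, -9.68000e-01, -2.52000e-01,  7.14730e+01],
       [ 1.00000e+00,  1.00000e-03,  0.00000e+00,  3.43000e-01],
       [-0.00000e+00, -2.52000e-01,  9.68000e-01, -1.71371e+02],
       [ 0.00000e+00,  0.00000e+00,  0.00000e+00,  1.00000e+00]])}
[468.49326514 355.66791746 180.71398194] 61.62738577479376 3.4833 [ 6.09776399e-01  2.49012026e-01  1.98060814e+00 -1.44029174e-04
  9.12585389e-01 -4.65736202e-01]
[[0.7, 0, 1, 25, 0], [0.7, 0, 1, 51, 0], [0.7, 0, 1, 51, 0], [0.7, 0, 1, 51, 0], [0.7, 0, 1, 73, 0]]
[[0.7, 0, 0, 22, 0], [0.7, 0, 0, 44, 0], [0.7, 0, 0, 66, 0], [0.7, 0, 0, 88, 0], [0.7, 0, 0, 88, 0]]
[[0.7, 0, 0, 0, 0], [0.7, 0, 0, 0, 0]]
end [469.  356.5  19.7] 61.6 rows 12
```

View pics/w1.png

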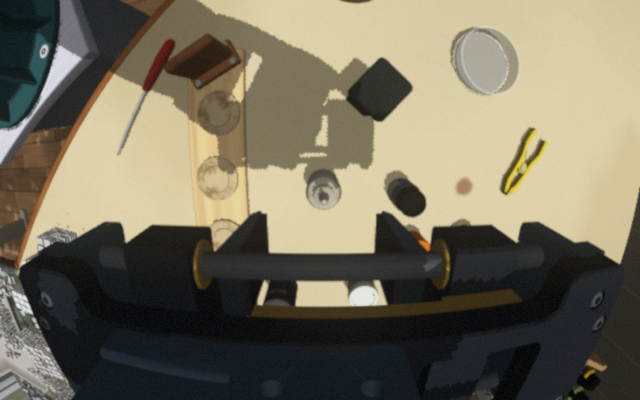

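The wrist view shows the glue bottle at (322,188), centred between the fingertips at columns 255 and 385. The tower is clear at (380,90), so I'll descend.

Emit:
carry_out([
  [0.7,0,1,30,0],
  [0.7,0,1,60,0],
  [0.7,0,1,90,0],
  [0.7,0,1,115,0],
  [0.7,0,1,135,0],
])

```text
time_s: 3.9
eef_pos: [469.7, 355.0, 44.3]
orientation: [[-0.879, 0.478, -0.001], [0.478, 0.879, -0.001], [0.0, -0.001, -1.0]]
ft_force: [-0.6, 0.9, -0.6]
gripper_width: 0.693
grip_force: 0.0
```

Emit:
carry_out([
  [0.7,0,0,15,0],
  [0.7,0,0,25,0],
  [0.7,0,0,25,0],
  [0.45,0,0,25,0],
  [0.2,0,0,25,0],
])

```text
time_s: 4.32
eef_pos: [470.2, 356.6, 22.0]
orientation: [[-0.879, 0.476, 0.001], [0.476, 0.879, 0.001], [-0.001, 0.001, -1.0]]
ft_force: [-0.5, 0.5, -0.1]
gripper_width: 0.586
grip_force: 0.0
```

Emit:
carry_out([
  [0.2,0,0,0,0],
  [0.2,0,0,0,0],
  [0.2,0,0,0,0],
  [0.2,0,0,0,0],
  [0.2,0,0,0,0],
])

```text
time_s: 4.73
eef_pos: [469.7, 356.8, 21.7]
orientation: [[-0.88, 0.476, 0.001], [0.476, 0.88, 0.001], [-0.001, 0.001, -1.0]]
ft_force: [-1.0, -0.9, 7.3]
gripper_width: 0.387
grip_force: 15.0
```

Emit:
carry_out([
  [0.2,0,0,-10,0],
  [0.2,0,0,-25,0],
  [0.2,0,0,-45,0],
  [0.2,0,0,-60,0],
  [0.2,0,0,-60,0],
])

```text
time_s: 5.15
eef_pos: [470.6, 357.5, 84.3]
orientation: [[-0.88, 0.476, 0.003], [0.476, 0.88, 0.002], [-0.002, 0.004, -1.0]]
ft_force: [0.7, 0.1, -0.7]
gripper_width: 0.388
grip_force: 15.0
```

Emit:
carry_out([
  [0.2,12,-18,0,0],
  [0.2,30,-43,0,0],
  [0.2,48,-70,0,0],
  [0.2,66,-97,0,0],
  [0.2,83,-119,0,0],
])

```text
time_s: 5.57
eef_pos: [337.4, 289.8, 80.4]
orientation: [[-0.879, 0.476, -0.001], [0.476, 0.879, -0.001], [0.001, -0.001, -1.0]]
ft_force: [-0.3, 0.5, -0.4]
gripper_width: 0.386
grip_force: 15.0
```

Emit:
carry_out([
  [0.2,0,0,0,0],
  [0.2,0,0,0,0],
  [0.2,0,0,10,0],
  [0.2,0,0,20,0],
  [0.2,0,0,20,0],
])

```text
time_s: 5.98
eef_pos: [339.4, 291.0, 58.9]
orientation: [[-0.879, 0.476, -0.002], [0.476, 0.879, -0.001], [0.001, -0.002, -1.0]]
ft_force: [0.0, -0.6, -1.3]
gripper_width: 0.386
grip_force: 15.0
```

```bash
python3 - <<'E'
from plan import *
s=robot.observe(); print(s['eef_pos'],s['ft_force'],s['gripper_width'])
p,d,m=shot('scene'); cv2.imwrite('pics/s1.png',cv2.resize(p[120:320,220:480,::-1],None,fx=2.5,fy=2.5))
E
```

```text
[339.44358234 290.9547396   58.89212977] [ 0.00898263 -0.59086926 -1.25021907] 0.3855988722552637
```

View pics/s1.png

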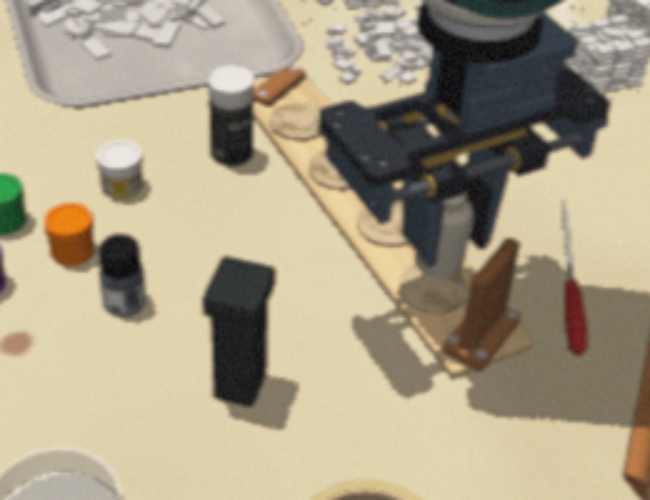

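The glue bottle hangs over the coaster next to the post, bottom at about (440,275) and coaster at (435,290). I'll lower it and release.

Emit:
carry_out([
  [0.2,-1,0,7,0],
  [0.2,-1,0,13,0],
  [0.2,-1,0,17,0],
  [0.2,-1,0,19,0],
  [0.2,-1,0,19,0],
])

```text
time_s: 6.45
eef_pos: [340.3, 290.6, 41.4]
orientation: [[-0.88, 0.476, -0.001], [0.476, 0.88, -0.001], [0.0, -0.001, -1.0]]
ft_force: [0.1, 0.2, -0.7]
gripper_width: 0.388
grip_force: 15.0
```

Emit:
carry_out([
  [0.2,0,0,0,0],
  [0.42,0,0,0,0],
  [0.5,0,0,0,0],
  [0.7,0,0,0,0],
  [0.7,0,0,0,0],
])

```text
time_s: 6.87
eef_pos: [340.6, 290.9, 42.1]
orientation: [[-0.88, 0.476, 0.0], [0.476, 0.88, 0.0], [-0.0, 0.0, -1.0]]
ft_force: [0.8, -0.4, -0.5]
gripper_width: 0.609
grip_force: 0.0
```

Emit:
carry_out([
  [0.7,0,0,0,0],
  [0.7,0,0,-10,0],
  [0.7,0,0,-35,0],
  [0.7,0,0,-70,0],
  [0.7,0,0,-105,0],
])

```text
time_s: 7.28
eef_pos: [339.8, 290.3, 148.4]
orientation: [[-0.88, 0.476, -0.001], [0.476, 0.88, -0.001], [0.001, -0.002, -1.0]]
ft_force: [1.0, 0.4, 1.5]
gripper_width: 0.699
grip_force: 0.0
```

```bash
python3 - <<'E'
from plan import *
# bottle next
plan([(.7,565,246,145,None,34,2),(.7,565,246,26,None,28,3)])
E
```

```text
[[0.7, -31, 10, 0, 0], [0.7, -63, 19, 1, 0], [0.7, -94, 29, 1, 0], [0.7, -125, 39, 2, 0], [0.7, -157, 49, 2, 0]]
[[0.7, -31, 9, 1, 0], [0.7, -62, 19, 1, 0], [0.7, -62, 19, 1, 0], [0.7, -62, 19, 1, 0], [0.7, -62, 19, 25, 0]]
[[0.7, 0, 0, 24, 0], [0.7, 0, 0, 48, 0], [0.7, 0, 0, 72, 0], [0.7, 0, 0, 95, 0], [0.7, 0, 0, 95, 0]]
[[0.7, 0, 0, 0, 0], [0.7, 0, 0, 0, 0]]
end [564.8 245.9  26.4] 61.6 rows 17
```

Emit:
carry_out([
  [0.7,-31,10,0,0],
  [0.7,-63,19,1,0],
  [0.7,-94,29,1,0],
  [0.7,-125,39,2,0],
  [0.7,-157,49,2,0],
])

```text
time_s: 7.7
eef_pos: [503.3, 258.6, 145.8]
orientation: [[-0.88, 0.476, 0.0], [0.476, 0.88, 0.0], [-0.0, 0.0, -1.0]]
ft_force: [0.2, -0.4, 0.1]
gripper_width: 0.7
grip_force: 0.0
```

Emit:
carry_out([
  [0.7,-31,9,1,0],
  [0.7,-62,19,1,0],
  [0.7,-62,19,1,0],
  [0.7,-62,19,1,0],
  [0.7,-62,19,20,0],
])

```text
time_s: 8.12
eef_pos: [566.8, 247.0, 128.0]
orientation: [[-0.879, 0.476, 0.004], [0.476, 0.879, 0.002], [-0.003, 0.003, -1.0]]
ft_force: [1.1, 0.5, 0.1]
gripper_width: 0.696
grip_force: 0.0
```

```bash
python3 - <<'E'
from plan import *
s=robot.observe(); print(s['eef_pos'],s['ft_force'])
p,d,m=shot('wrist'); cv2.imwrite('pics/w2.png',p[:,:,::-1])
plan([(.7,565.3,246,26,None,26,2)])
z=np.load; p,d,m=shot('scene'); w=world(d,m).reshape(-1,3)
q=w[(np.hypot(w[:,0]-341,w[:,1]-292)<32)&(w[:,2]>35)&(w[:,2]<140)]; t=q[q[:,2]>90]; b=q[q[:,2]<65]
print('glue',len(q),((b.min(0)+b.max(0))/2).round(1),t.mean(0).round(1) if len(t) else '',q[:,2].max())
E
```

```text
[566.79063998 246.95839103 127.95198241] [1.09306252 0.46991928 0.0737279 ]
[[0.7, 0, 0, 24, 0], [0.7, -1, 0, 48, 0], [0.7, -1, 0, 73, 0], [0.7, -1, 1, 97, 0], [0.7, -1, 1, 97, 0]]
[[0.7, 0, 0, 0, 0]]
end [565.3 246.5  25.9] 61.6 rows 6
glue 527 [342.  295.7  50. ] [340.5 293.   99. ] 107.8305129518655
```

View pics/w2.png

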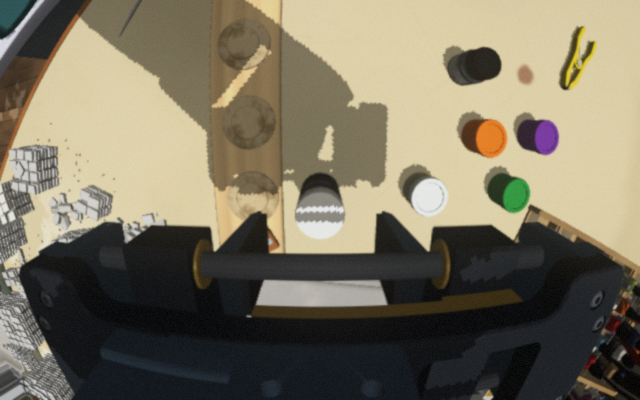

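The bottle at (320,205) is centred between the fingers, and the glue bottle stands centred on its coaster. I'll descend and grip.

Emit:
carry_out([
  [0.7,0,0,25,0],
  [0.7,0,0,50,0],
  [0.7,0,0,75,0],
  [0.7,0,0,95,0],
  [0.7,0,0,100,0],
])

```text
time_s: 8.63
eef_pos: [563.1, 246.0, 22.9]
orientation: [[-0.88, 0.475, -0.004], [0.475, 0.88, -0.001], [0.003, -0.003, -1.0]]
ft_force: [-0.1, 0.4, -0.1]
gripper_width: 0.703
grip_force: 0.0
```

Emit:
carry_out([
  [0.7,0,0,0,0],
  [0.5,0,0,0,0],
  [0.2,0,0,0,0],
  [0.2,0,0,0,0],
  [0.2,0,0,0,0],
])

```text
time_s: 9.05
eef_pos: [566.0, 246.6, 26.1]
orientation: [[-0.88, 0.476, 0.001], [0.476, 0.88, 0.001], [-0.001, 0.001, -1.0]]
ft_force: [-0.6, -0.1, -0.1]
gripper_width: 0.437
grip_force: 0.0
```

Emit:
carry_out([
  [0.2,0,0,0,0],
  [0.2,0,0,0,0],
  [0.2,0,0,0,0],
  [0.2,0,0,0,0],
  [0.2,0,0,0,0],
])

```text
time_s: 9.47
eef_pos: [566.0, 246.6, 25.9]
orientation: [[-0.879, 0.476, 0.001], [0.476, 0.879, 0.0], [-0.001, 0.001, -1.0]]
ft_force: [-2.4, -0.6, 8.4]
gripper_width: 0.408
grip_force: 15.0
```

```bash
python3 - <<'E'
from plan import *
s=robot.observe(); x,y,z=s['eef_pos']; print(s['eef_pos'],s['ft_force'],s['gripper_width'])
plan([(.2,x,y,z+60,None,18,1),(.2,404.5,251.5,z+60,None,28,2),(.2,404.5,251.5,z+18,None,12,2)])
E
```

```text
[566.03407848 246.62123491  25.93465328] [-2.4339619  -0.63430838  8.41233053] 0.40787184232308793
[[0.2, 0, 0, -15, 0], [0.2, 0, 0, -30, 0], [0.2, 0, 0, -45, 0], [0.2, 0, 0, -60, 0], [0.2, 0, 0, -60, 0]]
[[0.2, 24, -12, 0, 0], [0.2, 48, -24, 0, 0], [0.2, 72, -36, 0, 0], [0.2, 96, -48, 0, 0], [0.2, 120, -60, 0, 0]]
[[0.2, 24, -13, 0, 0], [0.2, 24, -13, 0, 0], [0.2, 24, -13, 0, 0], [0.2, 24, -13, 10, 0], [0.2, 24, -13, 21, 0]]
[[0.2, 0, 0, 10, 0], [0.2, 0, 0, 21, 0], [0.2, 0, 0, 21, 0], [0.2, 0, 0, 21, 0]]
end [404.6 251.   43.9] 61.6 rows 19
```

Emit:
carry_out([
  [0.2,0,0,-15,0],
  [0.2,0,0,-30,0],
  [0.2,0,0,-45,0],
  [0.2,0,0,-60,0],
  [0.2,0,0,-60,0],
])

```text
time_s: 9.88
eef_pos: [567.4, 247.1, 89.2]
orientation: [[-0.88, 0.476, 0.005], [0.476, 0.88, 0.002], [-0.003, 0.004, -1.0]]
ft_force: [0.2, 1.4, 0.3]
gripper_width: 0.41
grip_force: 15.0
```

Emit:
carry_out([
  [0.2,20,-10,0,0],
  [0.2,48,-24,0,0],
  [0.2,76,-38,0,0],
  [0.2,103,-51,0,0],
  [0.2,125,-63,0,0],
])

```text
time_s: 10.3
eef_pos: [423.5, 250.2, 85.1]
orientation: [[-0.88, 0.476, -0.0], [0.476, 0.88, -0.0], [0.0, -0.0, -1.0]]
ft_force: [-1.0, 0.1, -0.5]
gripper_width: 0.41
grip_force: 15.0
```

Emit:
carry_out([
  [0.2,12,-6,0,0],
  [0.2,19,-10,0,0],
  [0.2,19,-10,0,0],
  [0.2,19,-10,10,0],
  [0.2,19,-10,21,0],
])

```text
time_s: 10.72
eef_pos: [405.9, 251.3, 63.9]
orientation: [[-0.879, 0.476, 0.002], [0.476, 0.879, 0.001], [-0.001, 0.002, -1.0]]
ft_force: [1.4, -0.7, -0.8]
gripper_width: 0.408
grip_force: 15.0
```

Emit:
carry_out([
  [0.2,0,0,10,0],
  [0.2,0,0,18,0],
  [0.2,0,0,21,0],
  [0.2,0,0,21,0],
  [0.2,0,0,21,0],
])

```text
time_s: 11.13
eef_pos: [404.1, 250.5, 42.1]
orientation: [[-0.879, 0.476, -0.001], [0.476, 0.879, -0.001], [0.001, -0.001, -1.0]]
ft_force: [-0.5, -0.3, -0.5]
gripper_width: 0.407
grip_force: 15.0
```

Emit:
carry_out([
  [0.2,0,0,0,0],
  [0.44,0,0,0,0],
  [0.5,0,0,0,0],
  [0.7,0,0,0,0],
  [0.7,0,0,0,0],
])

```text
time_s: 11.55
eef_pos: [404.1, 250.8, 43.0]
orientation: [[-0.88, 0.476, 0.0], [0.476, 0.88, 0.0], [-0.0, 0.0, -1.0]]
ft_force: [0.2, -0.6, -0.5]
gripper_width: 0.617
grip_force: 0.0
```

Emit:
carry_out([
  [0.7,0,0,0,0],
  [0.7,0,0,-10,0],
  [0.7,0,0,-35,0],
  [0.7,0,0,-70,0],
  [0.7,0,0,-105,0],
])

```text
time_s: 11.97
eef_pos: [403.4, 250.3, 149.4]
orientation: [[-0.879, 0.476, -0.001], [0.476, 0.879, -0.001], [0.001, -0.001, -1.0]]
ft_force: [0.8, 0.4, -0.6]
gripper_width: 0.703
grip_force: 0.0
```

```bash
python3 - <<'E'
from plan import *
plan([(.7,522,431.5,120,None,34,3),(.7,522,431.5,12,None,24,3)])
E
```

```text
[[0.7, -3, 31, 4, 0], [0.7, -5, 62, 8, 0], [0.7, -8, 92, 13, 0], [0.7, -10, 123, 17, 0], [0.7, -13, 154, 21, 0]]
[[0.7, -2, 31, 4, 0], [0.7, -5, 62, 8, 0], [0.7, -5, 62, 8, 0], [0.7, -5, 62, 8, 0], [0.7, -5, 62, 8, 0]]
[[0.7, 0, 0, 22, 0], [0.7, 0, 0, 44, 0], [0.7, 0, 0, 65, 0], [0.7, 0, 0, 87, 0], [0.7, 0, 0, 108, 0]]
[[0.7, 0, 0, 0, 0], [0.7, 0, 0, 0, 0], [0.7, 0, 0, 0, 0]]
end [522.  431.7  12.4] 61.6 rows 18
```

Emit:
carry_out([
  [0.7,-3,31,4,0],
  [0.7,-5,62,8,0],
  [0.7,-8,92,13,0],
  [0.7,-10,123,17,0],
  [0.7,-13,154,21,0],
])

```text
time_s: 12.38
eef_pos: [489.4, 381.3, 127.7]
orientation: [[-0.88, 0.476, 0.0], [0.476, 0.88, 0.0], [-0.0, 0.001, -1.0]]
ft_force: [0.2, -0.2, -0.1]
gripper_width: 0.697
grip_force: 0.0
```

Emit:
carry_out([
  [0.7,-2,31,4,0],
  [0.7,-5,62,8,0],
  [0.7,-5,62,8,0],
  [0.7,-5,62,8,0],
  [0.7,-5,62,8,0],
])

```text
time_s: 12.8
eef_pos: [522.2, 431.7, 119.2]
orientation: [[-0.88, 0.476, -0.0], [0.476, 0.88, -0.0], [0.0, -0.001, -1.0]]
ft_force: [-0.1, -0.4, 0.0]
gripper_width: 0.702
grip_force: 0.0
```

```bash
python3 - <<'E'
from plan import *
s=robot.observe(); print(s['eef_pos'],s['ft_force'])
p,d,m=shot('wrist'); cv2.imwrite('pics/w3.png',p[:,:,::-1])
E
```

```text
[522.24844212 431.69388673 119.20339466] [-0.12590107 -0.39336838  0.03435493]
```

View pics/w3.png

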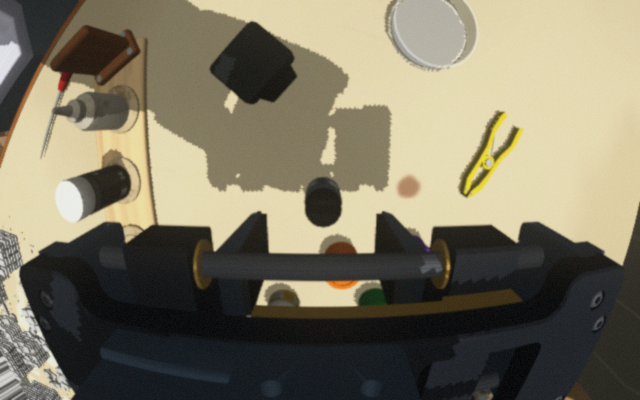

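The jar at (322,200) is centred. The glue bottle (105,112) and bottle (95,190) stand on their coasters. I'll descend and grip the jar.

Emit:
carry_out([
  [0.7,0,0,26,0],
  [0.7,0,0,52,0],
  [0.7,0,0,78,0],
  [0.7,0,0,96,0],
  [0.7,0,0,105,0],
])

```text
time_s: 13.27
eef_pos: [521.3, 430.6, 12.1]
orientation: [[-0.879, 0.476, -0.002], [0.476, 0.879, -0.002], [0.001, -0.003, -1.0]]
ft_force: [-1.3, -0.0, 0.3]
gripper_width: 0.701
grip_force: 0.0
```

Emit:
carry_out([
  [0.7,0,0,0,0],
  [0.5,0,0,0,0],
  [0.2,0,0,0,0],
  [0.2,0,0,0,0],
  [0.2,0,0,0,0],
])

```text
time_s: 13.68
eef_pos: [523.2, 432.5, 15.2]
orientation: [[-0.88, 0.476, 0.001], [0.476, 0.88, 0.001], [-0.001, 0.002, -1.0]]
ft_force: [0.9, 0.2, 0.1]
gripper_width: 0.441
grip_force: 0.0
```

Emit:
carry_out([
  [0.2,0,0,0,0],
  [0.2,0,0,0,0],
  [0.2,0,0,0,0],
  [0.2,0,0,0,0],
  [0.2,0,0,0,0],
])

```text
time_s: 14.1
eef_pos: [523.1, 432.4, 14.7]
orientation: [[-0.88, 0.476, 0.001], [0.476, 0.88, 0.0], [-0.0, 0.001, -1.0]]
ft_force: [-0.9, -1.1, 7.1]
gripper_width: 0.348
grip_force: 15.0
```

```bash
python3 - <<'E'
from plan import *
s=robot.observe(); x,y,z=s['eef_pos']; print(s['eef_pos'],s['ft_force'],s['gripper_width'],s['grip_force'])
plan([(.2,x,y,z+60,None,18,1),(.2,473,219.5,z+60,None,28,2),(.2,473,219.5,z+18,None,12,2)])
E
```

```text
[523.06634422 432.40256927  14.67915192] [-0.92070371 -1.10882545  7.13541551] 0.34808687881533884 15.033691180758524
[[0.2, 0, 0, -15, 0], [0.2, 0, 0, -30, 0], [0.2, 0, 0, -45, 0], [0.2, 0, 0, -60, 0], [0.2, 0, 0, -60, 0]]
[[0.2, -7, -26, 0, 0], [0.2, -14, -53, 0, 0], [0.2, -21, -79, 0, 0], [0.2, -29, -106, 0, 0], [0.2, -36, -132, 0, 0]]
[[0.2, -7, -26, 0, 0], [0.2, -14, -53, 0, 0], [0.2, -21, -79, 0, 0], [0.2, -21, -79, 0, 0], [0.2, -21, -79, 0, 0]]
[[0.2, 0, 0, 10, 0], [0.2, 0, 0, 21, 0], [0.2, 0, 0, 32, 0], [0.2, 0, 0, 42, 0], [0.2, 0, 0, 42, 0]]
[[0.2, 0, 0, 0, 0]]
end [472.8 219.7  32.7] 61.6 rows 21
```

Emit:
carry_out([
  [0.2,0,0,-15,0],
  [0.2,0,0,-30,0],
  [0.2,0,0,-45,0],
  [0.2,0,0,-60,0],
  [0.2,0,0,-60,0],
])

```text
time_s: 14.52
eef_pos: [524.4, 433.5, 78.4]
orientation: [[-0.88, 0.476, 0.004], [0.476, 0.88, 0.003], [-0.002, 0.005, -1.0]]
ft_force: [-0.6, 0.3, 0.9]
gripper_width: 0.35
grip_force: 15.0
```

Emit:
carry_out([
  [0.2,-6,-22,0,0],
  [0.2,-13,-49,0,0],
  [0.2,-21,-77,0,0],
  [0.2,-29,-105,0,0],
  [0.2,-36,-132,0,0],
])

```text
time_s: 14.93
eef_pos: [491.1, 297.6, 74.2]
orientation: [[-0.88, 0.476, 0.0], [0.476, 0.88, 0.0], [-0.0, 0.0, -1.0]]
ft_force: [1.6, -0.6, -1.5]
gripper_width: 0.348
grip_force: 15.0
```

Emit:
carry_out([
  [0.2,-7,-26,0,0],
  [0.2,-14,-53,0,0],
  [0.2,-19,-73,0,0],
  [0.2,-21,-79,0,0],
  [0.2,-21,-79,0,0],
])

```text
time_s: 15.35
eef_pos: [472.3, 218.5, 74.3]
orientation: [[-0.879, 0.477, 0.0], [0.477, 0.879, 0.0], [-0.0, 0.0, -1.0]]
ft_force: [0.3, 0.1, -0.5]
gripper_width: 0.345
grip_force: 15.0
```

Emit:
carry_out([
  [0.2,0,0,12,0],
  [0.2,0,0,24,0],
  [0.2,0,0,35,0],
  [0.2,0,0,41,0],
  [0.2,0,0,41,0],
])

```text
time_s: 15.77
eef_pos: [471.8, 219.7, 31.0]
orientation: [[-0.88, 0.475, -0.002], [0.475, 0.88, -0.001], [0.001, -0.002, -1.0]]
ft_force: [-0.0, 0.5, -1.0]
gripper_width: 0.349
grip_force: 15.0
```

Emit:
carry_out([
  [0.2,0,0,0,0],
  [0.38,0,0,0,0],
  [0.5,0,0,0,0],
  [0.7,0,0,0,0],
  [0.7,0,0,0,0],
])

```text
time_s: 16.18
eef_pos: [472.5, 219.5, 33.1]
orientation: [[-0.88, 0.476, 0.0], [0.476, 0.88, 0.0], [-0.0, 0.0, -1.0]]
ft_force: [-0.1, 0.9, 0.5]
gripper_width: 0.565
grip_force: 0.0
```

Emit:
carry_out([
  [0.7,0,0,0,0],
  [0.7,0,0,-10,0],
  [0.7,0,0,-35,0],
  [0.7,0,0,-65,0],
  [0.7,0,0,-95,0],
])

```text
time_s: 16.6
eef_pos: [472.0, 219.2, 129.5]
orientation: [[-0.879, 0.476, -0.001], [0.476, 0.879, -0.0], [0.001, -0.001, -1.0]]
ft_force: [0.5, 0.4, -0.6]
gripper_width: 0.702
grip_force: 0.0
```

```bash
python3 - <<'E'
from plan import *
plan([(.7,611.5,335,110,None,32,3)])
E
```

```text
[[0.7, -11, 28, 3, 0], [0.7, -23, 56, 6, 0], [0.7, -34, 84, 10, 0], [0.7, -45, 112, 13, 0], [0.7, -56, 140, 16, 0]]
[[0.7, -12, 28, 3, 0], [0.7, -12, 28, 3, 0], [0.7, -12, 28, 3, 0], [0.7, -12, 28, 3, 0]]
end [611.7 334.6 110.5] 61.6 rows 9
```

Emit:
carry_out([
  [0.7,-11,28,3,0],
  [0.7,-23,56,6,0],
  [0.7,-34,84,10,0],
  [0.7,-45,112,13,0],
  [0.7,-56,140,16,0],
])

```text
time_s: 17.02
eef_pos: [589.4, 316.9, 112.8]
orientation: [[-0.879, 0.476, 0.001], [0.476, 0.879, 0.0], [-0.0, 0.0, -1.0]]
ft_force: [0.2, -0.3, 0.3]
gripper_width: 0.702
grip_force: 0.0
```

Emit:
carry_out([
  [0.7,-12,28,3,0],
  [0.7,-12,28,3,0],
  [0.7,-12,28,3,0],
  [0.7,-12,28,3,0],
  [0.7,-12,28,3,0],
])

```text
time_s: 17.43
eef_pos: [611.5, 334.2, 109.3]
orientation: [[-0.879, 0.476, -0.0], [0.476, 0.879, -0.0], [0.0, -0.0, -1.0]]
ft_force: [0.3, 0.1, 0.7]
gripper_width: 0.703
grip_force: 0.0
```

```bash
python3 - <<'E'
from plan import *
s=robot.observe(); print(s['eef_pos'],s['ft_force'])
p,d,m=shot('wrist'); cv2.imwrite('pics/w4.png',p[:,:,::-1])
E
```

```text
[611.49667551 334.22830108 109.30678988] [0.25819748 0.1199077  0.7365598 ]
```

View pics/w4.png

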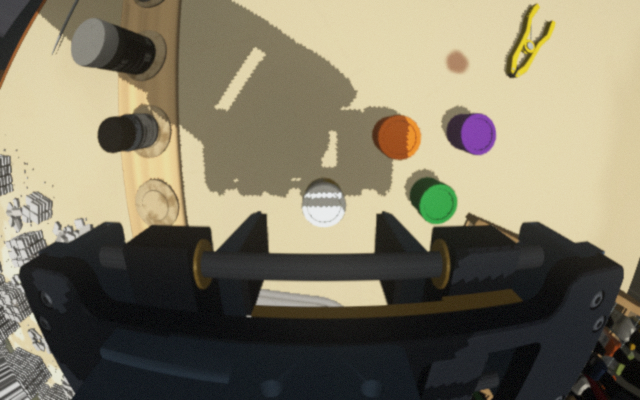

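The white pot at (323,203) is centred, and the green, orange and purple look-alikes are clear. I'll descend gently.

Emit:
carry_out([
  [0.7,0,1,26,0],
  [0.7,0,1,52,0],
  [0.7,0,1,76,0],
  [0.7,0,1,92,0],
  [0.7,0,1,98,0],
])

```text
time_s: 17.9
eef_pos: [611.2, 334.7, 8.8]
orientation: [[-0.879, 0.476, -0.003], [0.476, 0.879, -0.001], [0.002, -0.002, -1.0]]
ft_force: [-0.1, -0.2, -1.1]
gripper_width: 0.704
grip_force: 0.0
```

Emit:
carry_out([
  [0.7,0,0,4,0],
  [0.5,0,0,4,0],
  [0.2,0,0,4,0],
  [0.2,0,0,4,0],
  [0.2,0,0,4,0],
])

```text
time_s: 18.32
eef_pos: [613.3, 336.0, 8.1]
orientation: [[-0.88, 0.476, 0.001], [0.476, 0.88, 0.001], [-0.001, 0.001, -1.0]]
ft_force: [-0.1, 0.6, -0.6]
gripper_width: 0.44
grip_force: 0.0
```

Emit:
carry_out([
  [0.2,0,0,0,0],
  [0.2,0,0,0,0],
  [0.2,0,0,0,0],
  [0.2,0,0,0,0],
  [0.2,0,0,0,0],
])

```text
time_s: 18.73
eef_pos: [613.1, 335.9, 7.8]
orientation: [[-0.88, 0.476, 0.001], [0.476, 0.88, 0.0], [-0.001, 0.001, -1.0]]
ft_force: [-1.4, -1.1, 7.1]
gripper_width: 0.395
grip_force: 15.0
```

```bash
python3 - <<'E'
from plan import *
s=robot.observe(); x,y,z=s['eef_pos']; print(s['eef_pos'],s['ft_force'],s['gripper_width'],s['grip_force'])
plan([(.2,x,y,z+60,None,18,1),(.2,537.5,186.5,z+60,None,28,2),(.2,537.5,186.5,z+18,None,12,2)])
E
```

```text
[613.13824073 335.9230157    7.83880866] [-1.37634887 -1.06390689  7.09045344] 0.39507229684373074 15.00049829017371
[[0.2, 0, 0, -15, 0], [0.2, 0, 0, -30, 0], [0.2, 0, 0, -45, 0], [0.2, 0, 0, -60, 0], [0.2, 0, 0, -60, 0]]
[[0.2, -1, -28, 0, 0], [0.2, -2, -56, 0, 0], [0.2, -2, -84, 0, 0], [0.2, -3, -112, 0, 0], [0.2, -4, -140, 0, 0]]
[[0.2, -1, -27, 0, 0], [0.2, -1, -27, 0, 0], [0.2, -1, -27, 0, 0], [0.2, -1, -27, 10, 0], [0.2, -1, -27, 21, 0]]
[[0.2, 0, 0, 10, 0], [0.2, 0, 0, 21, 0], [0.2, 0, 0, 21, 0], [0.2, 0, 0, 21, 0]]
end [538.1 186.7  25.8] 61.6 rows 19
```

Emit:
carry_out([
  [0.2,0,0,-15,0],
  [0.2,0,0,-30,0],
  [0.2,0,0,-45,0],
  [0.2,0,0,-60,0],
  [0.2,0,0,-60,0],
])

```text
time_s: 19.15
eef_pos: [614.6, 336.7, 71.5]
orientation: [[-0.88, 0.476, 0.005], [0.476, 0.88, 0.002], [-0.003, 0.004, -1.0]]
ft_force: [0.1, 0.2, -0.1]
gripper_width: 0.393
grip_force: 15.0
```

Emit:
carry_out([
  [0.2,-1,-22,0,0],
  [0.2,-2,-52,0,0],
  [0.2,-2,-82,0,0],
  [0.2,-3,-112,0,0],
  [0.2,-4,-140,0,0],
])

```text
time_s: 19.57
eef_pos: [548.6, 209.5, 67.2]
orientation: [[-0.88, 0.476, 0.0], [0.476, 0.88, -0.0], [-0.0, 0.0, -1.0]]
ft_force: [1.2, -0.5, -1.0]
gripper_width: 0.388
grip_force: 15.0
```

Emit:
carry_out([
  [0.2,-1,-19,0,0],
  [0.2,-1,-27,0,0],
  [0.2,-1,-27,0,0],
  [0.2,-1,-27,10,0],
  [0.2,-1,-27,21,0],
])

```text
time_s: 19.98
eef_pos: [538.9, 187.5, 45.9]
orientation: [[-0.88, 0.476, 0.002], [0.476, 0.88, 0.001], [-0.002, 0.002, -1.0]]
ft_force: [1.4, -0.0, 0.6]
gripper_width: 0.391
grip_force: 15.0
```

Emit:
carry_out([
  [0.2,0,0,10,0],
  [0.2,0,0,18,0],
  [0.2,0,0,20,0],
  [0.2,0,0,20,0],
  [0.2,0,0,20,0],
])

```text
time_s: 20.4
eef_pos: [537.4, 186.7, 25.2]
orientation: [[-0.88, 0.476, -0.001], [0.476, 0.88, -0.0], [0.001, -0.001, -1.0]]
ft_force: [-0.0, -0.3, -0.4]
gripper_width: 0.392
grip_force: 15.0
```

Emit:
carry_out([
  [0.2,0,0,0,0],
  [0.42,0,0,0,0],
  [0.5,0,0,0,0],
  [0.7,0,0,0,0],
  [0.7,0,0,0,0],
])

```text
time_s: 20.82
eef_pos: [537.7, 186.5, 26.0]
orientation: [[-0.879, 0.476, 0.0], [0.476, 0.879, 0.0], [-0.0, 0.0, -1.0]]
ft_force: [0.6, -0.3, 0.6]
gripper_width: 0.609
grip_force: 0.0
```

Emit:
carry_out([
  [0.7,0,0,0,0],
  [0.7,0,0,-10,0],
  [0.7,0,0,-35,0],
  [0.7,0,0,-70,0],
  [0.7,0,0,-110,0],
])

```text
time_s: 21.23
eef_pos: [536.5, 186.1, 136.7]
orientation: [[-0.879, 0.476, -0.002], [0.476, 0.879, -0.001], [0.002, -0.002, -1.0]]
ft_force: [-0.1, -0.1, 0.7]
gripper_width: 0.702
grip_force: 0.0
```

Emit:
carry_out([
  [0.7,-30,0,-30,0],
  [0.7,-60,0,-50,0],
  [0.7,-90,0,-70,0],
  [0.7,-120,0,-90,0],
  [0.7,-120,0,-90,0],
])

```text
time_s: 21.65
eef_pos: [648.6, 127.5, 231.6]
orientation: [[-0.879, 0.477, 0.008], [0.477, 0.879, 0.001], [-0.007, 0.004, -1.0]]
ft_force: [-0.4, 0.0, -0.2]
gripper_width: 0.703
grip_force: 0.0
```

```bash
python3 - <<'E'
from plan import *
s=robot.observe(); print(s['eef_pos'],s['ft_force'],s['time_s'])
p,d,m=shot('scene'); w=world(d,m).reshape(-1,3)
for n,c,h in(('glue',(341,292),50),('bottle',(404.5,252),80),('jar',(473,220),58),('pot',(538,187),36),('tower',(403,446),100)):
    q=w[(np.hypot(w[:,0]-c[0],w[:,1]-c[1])<34)&(w[:,2]>24)]; print(n,len(q),((q.min(0)+q.max(0))/2).round(1),q[:,2].max().round(1))
cv2.imwrite('pics/s2.png',cv2.resize(p[120:320,220:480,::-1],None,fx=2.5,fy=2.5))
E
```

```text
[648.56757694 127.53636813 231.59944565] [-0.35057517  0.03863415 -0.19960954] 21.65
glue 609 [342. 293.  66.] 108.1
bottle 758 [405.2 249.8  61. ] 97.7
jar 400 [472.4 221.6  49.8] 75.6
pot 302 [536.6 186.7  39.3] 54.5
tower 1144 [405.7 444.1  64.3] 104.6
```

View pics/s2.png

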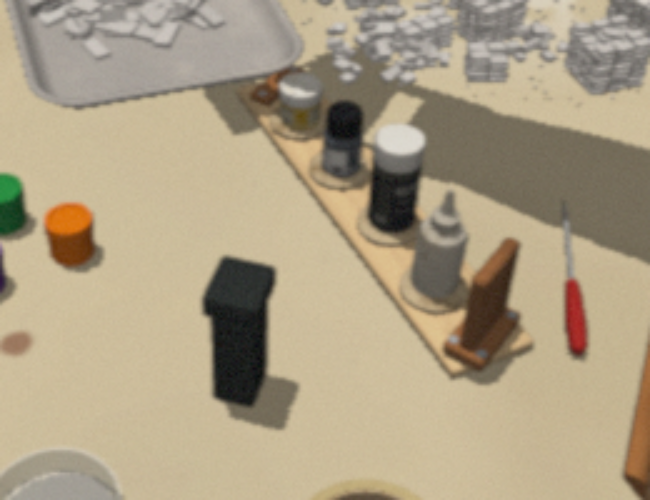

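All four stand upright and centred on their coasters: glue bottle (440,255) next to the post, then bottle (397,180), jar (342,140) and pot (300,100). The tower at (240,330) hasn't moved. I'll let the arm settle, then hand in.

Emit:
carry_out([
  [0.7,0,0,0,0],
  [0.7,0,0,0,0],
  [0.7,0,0,0,0],
  [0.7,0,0,0,0],
  [0.7,0,0,0,0],
])

```text
time_s: 22.12
eef_pos: [642.5, 129.7, 225.5]
orientation: [[-0.88, 0.475, -0.001], [0.475, 0.88, -0.0], [0.001, -0.0, -1.0]]
ft_force: [0.2, 0.6, 0.7]
gripper_width: 0.701
grip_force: 0.0
```

```bash
python3 -c "
from cell import robot
print(robot.finish_job())"
```

```text
the job is handed in; nothing more can be done
None
```

I handed the job in at about 22 s: the glue bottle, bottle, jar and pot stand upright on the coasters in that order from the end post, each measured within about 3 mm of its coaster's centre, and the tower model was left untouched; the hand-in returned no verdict.

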